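# Set out the heating station at the stirrers

## Robot

A 6-joint arm with a two-finger parallel gripper is mounted at the origin on the work surface. World frame = base frame: x ahead of the robot, y to its left, z up, the work surface at z = 0. Lengths are in m, angles in rad, forces in N, time in s.
With the tool pointing down it reaches from about 0.375 to 0.975 m from the base axis. Payload 3.8 kg.
Tool frame: the origin (TCP) lies at the very end of the fingers, on their centre line; the grasp point (between the pads) lies 19 mm behind it; z points along the fingers, y is the direction in which the jaws open and shut (so a half turn about z gives the same grasp; the last joint's range is limited). The gripper opens to 85 mm and grips with 20 to 120 N. Pads are 22 mm wide; open, the fingers measure 114 mm over their backs; the gripper's body (76 mm by 85 mm) begins 54 mm behind the grasp point. The pads swing forward as they close: fully open they stand 13 mm farther back than shut.
Start: joints at [-0.037, 0.264, 1.604, -0, 1.274, -0.037], TCP at [0.675, -0, 0.231] pointing down, gripper open.
Joint ranges: [-2.63, 2.63], [-0.94, 2.18], [0.31, 2.57], [-1.31, 4.45], [0, 2.66], [-2.55, 2.55]. Speed limits (rad/s): [2.57, 2.57, 3.14, 3.14, 3.14, 3.14].

## Interface

Orientations are given as a rotation vector (axis times angle).
In Python, from workcell import status, read_camera, camera_info, order gives the robot as it stands.
- The arm moves only by the tool move_arm, never from a script. Its argument "deltas" is a list of rows, each a list of 3 entries, a list of its own where there are three numbers: the turn, a rotation vector about the world's x, y, z as a fraction of full scale, then the shift along the world's x, y, z as a fraction of full scale, then the closure, from -1 (fully open) to 1 (shut), so that 0 is half open. A call has 1 to 20 rows; each row is the pose to reach, as a shift and turn from the pose commanded when the call began; what a row does not reach only later rows make up. Full scale, the value 1, is 0.1 m for a shift and pi/2 rad for a turn. A row lasts 1/8 s, in which the tool goes at most 62.5 mm and 10.7 degrees, less where a joint would pass 70% of its speed; a pose out of reach is approached as far as the arm can. A call with a number of a shift or a turn outside -1 to 1 is refused whole. A call with a gripper value outside its range is refused whole. The fingers move at their own pace and stop on an object; "grip_force" is the grip in N (left out, the last holds). Time passes only in rows, so rows that repeat a pose let the fingers close. It gives the time, the measured TCP pose, the force and the opening at its end, in the units of the state.
- status.read_state(): the state, without advancing time (a new reading comes with each control period).
- read_camera(name): name is "scene" or "side" or "wrist"; returns (picture, depth): 400x640x3 uint8, red, green, blue; 400x640 float32, m along the optical axis (not along the pixel's ray), 0 where there is no reading.
- camera_info(name): a dict with "K" (3x3 intrinsics, pixels), "R" (3x3) and "t" (3): a world point X has camera coordinates R X + t. Camera axes: x right, y down, z forward; pixel columns grow to the right and rows downward; lengths in m; the calibration is good to about 2 mm. A picture is of the moment at which its call begins: read the wrist's pose just before it. camera_info takes no time and is no camera call; for the wrist camera it gives the pose at the moment of the call.
- order.finish_job(): hands the job in, once; it reports no verdict.
The state is a dict: "time": time; "q": joint angles; "joint_vel": joint speeds; "joint_torque": joint torques, N m; "tool_pos": TCP position; "tcp_rot": TCP orientation; "wrist_force": force on the tool from outside, world axes, zero at the start; "torque": the same for the moment, N m; "width": opening from 0.0 (shut) to 1.0 (fully open).
Only numpy, scipy, OpenCV 4.12 (cv2) and the standard library are available. Lean on these libraries where they do the work, as an engineer would, in place of code of your own. Each camera call takes 0.05 s, during which the arm holds its last target. There are 200 camera calls.

## Task

Get the station on the blue mat ready, in this order: slide the aluminium plate by its red handle out of the open side of its roofed holder and lay it centred on the yellow stirrer, then stand the steel beaker upright in the middle of the plate. Next stand the amber bottle upright exactly midway between the two stirrers, in line with the centres of their square tops, and last the white jar with the blue lid straight behind the bottle (on the side away from the robot), leaving a gap of about 3 cm between the two. Let go of everything and leave the flask on the white stirrer undisturbed.

Things in the scene. Friction and masses are not known exactly. Their poses are not given: they have to be found in the camera images.
- mat: Fixed blue mat, 3 mm thick, 240 (x) by 450 (y) mm. Origin on its underside, midway between the stirrers and in line with the centres of their tops; x points away from the robot (mat reaches 100 mm to -x, 140 mm to +x of it), y left along the row of stirrers.
- yellow_stirrer: Fixed stirrer, yellow housing, white top, 160 mm left or right of the mat's origin (it may swap with the white one). 120 mm wide (y), 60 mm high; flat top 118 mm square, 63 mm above the table. Origin on the underside below the top's centre; x points away from the robot, as the mat's; housing reaches 90 mm to the front (-x; knobs 101) and 60 mm to the back.
- white_stirrer: The same stirrer with a white housing and a dark top, 160 mm from the mat's origin on the other side. Same size, origin and axes. The flask stands on it.
- holder: Fixed grey holder, 100 by 104 (y) mm, roof 34 mm high, white timer on it to 58 mm. Origin at the centre of its underside, x points away from the robot. The plate lies in a slot 92 mm wide, 20 mm high, on a floor 10 mm up, open only at the front (-x, towards the robot): slide the plate about 95 mm along -x before lifting it.
- plate: Loose aluminium plate, 80 x 80 x 8 mm, 120 g; origin under the square's centre. A tongue to -x ends in an upright red handle, 20 (x) by 24 (y) mm, 8 to 45 mm above the underside, centred 78 mm to -x. Starts in the holder (same x, y, yaw), handle outside: grip across the 24 mm, holder front 18 mm behind. On the stirrer keep the handle out of the gap between the stirrers.
- beaker: Loose steel beaker, straight round cylinder of 54 mm outer diameter, 85 mm high, 3 mm wall, open at the top, about 120 g. Origin at the centre of its underside.
- amber_bottle: Loose amber glass bottle with paper label and black cap, 48 mm diameter, 88 mm high, about 150 g. Origin at the centre of its underside. Its straight body goes up to about 54 mm, then narrows to the cap. (A like-sized green bottle with a white cap is not part of the job.)
- jar: Loose white round jar with a blue lid, straight-sided, 52 mm diameter, 65 mm high, about 100 g. Origin at the centre of its underside.
- flask: Loose conical flask with an orange stopper, 66 mm diameter at the foot, 102 mm high, standing on the white stirrer; to be left alone. Origin at the centre of its underside.
Mind the look-alikes: they are no part of the job. Of the things shaped like the jar, the white one is meant. There is more than one size of the plate; the job needs the larger.

How it is judged:
On the way, in this order (a step that is already met when the one before it is completed fails the run):
1. the plate lies flat and centred on the yellow stirrer, released (horizontal distance between plate and yellow_stirrer below 0.014 m and z of plate in the frame of yellow_stirrer between 0.056 and 0.064 m and angle between plate's own z axis and vertical below 0.12 rad and contact force between plate and the fingers below 0.2 N and linear speed of plate below 0.03 m/s and angular speed of plate below 0.3 rad/s), for 0.2 s.
2. the beaker stands upright in the middle of the plate, which lies on the yellow stirrer, released (horizontal distance between plate and yellow_stirrer below 0.014 m and z of plate in the frame of yellow_stirrer between 0.056 and 0.064 m and angle between each of plate, beaker's own z axis and vertical below 0.12 rad and horizontal distance between beaker and plate below 0.014 m and z of beaker in the frame of plate between 0.005 and 0.012 m and contact force between beaker and the fingers below 0.2 N and linear speed of beaker below 0.03 m/s and angular speed of beaker below 0.3 rad/s), for 0.2 s.
3. the amber bottle stands upright on the mat midway between the stirrers, released (x of amber_bottle in the frame of mat between -0.02 and 0.02 m and y of amber_bottle in the frame of mat between -0.015 and 0.015 m and z of amber_bottle in the frame of mat between 0 and 0.007 m and angle between amber_bottle's own z axis and vertical below 0.12 rad and contact force between amber_bottle and the fingers below 0.2 N and linear speed of amber_bottle below 0.03 m/s and angular speed of amber_bottle below 0.3 rad/s), for 0.2 s.
4. the jar stands upright on the mat straight behind the bottle, released (y of jar in the frame of mat between -0.02 and 0.02 m and horizontal distance between jar and amber_bottle between 0.062 and 0.1 m and x of jar in the frame of mat above 0.04 m and z of jar in the frame of mat between 0 and 0.007 m and angle between jar's own z axis and vertical below 0.12 rad and contact force between jar and the fingers below 0.2 N and linear speed of jar below 0.03 m/s and angular speed of jar below 0.3 rad/s), for 0.2 s.
At the end, for the whole second after the job is handed in: Plate flat on the yellow stirrer, centred within 14 mm; beaker on it within 14 mm of its centre; bottle on the mat midway between the stirrers (15 mm along the row, 20 mm across); jar behind it, within 20 mm of the mid line, centres 62 to 100 mm apart; all upright, released, at rest (all of step 2 and all of step 3 and all of step 4 and contact force between plate and the fingers below 0.2 N and linear speed of plate below 0.03 m/s and angular speed of plate below 0.3 rad/s); the robot touches nothing.
It fails at once if the flask is moved more than 20 mm or tipped over (distance of flask from where it was at the start of the episode above 0.02 m or angle between flask's own z axis and vertical above 0.3 rad).
It also fails if it takes over 99 s, if anything falls off the work surface, if the arm or the gripper's body presses on something with over 40 N, if the wrist force passes 120 N, or if a joint passes its speed limit or range.

## Working session

There is one attempt and no reset: what is moved stays moved. The work goes in short steps, Python scripts to look and compute and a tool call to move; the robot and the scene stay as the last step left them, time stands still between calls to the robot, and variables do not carry over. Pictures are saved under pics/ and viewed, about 12 in all and at most 16, crops included, and the job is handed in when it is done.

Besides the shell and the picture viewer there is one more tool, called after ">>>" by a JSON object that holds its "name" and its "arguments". move_arm: Moves the arm, as the interface text tells. Its arguments: {"type":"object","properties":{"deltas":{"type":"array","items":{"type":"array"}},"grip_force":{"type":"number"}},"required":["deltas"]}

```bash
mkdir -p pics; ls
cat > h.py <<'E'
import numpy as np, cv2
from workcell import status, read_camera, camera_info, order
def snap(name,fn):
    ci=camera_info(name); im,d=read_camera(name)
    np.savez('pics/'+fn+'.npz',im=im,d=d,K=ci['K'],R=ci['R'],t=ci['t'])
    cv2.imwrite('pics/'+fn+'.png',im[:,:,::-1]); return im,d
def load(fn): return np.load('pics/'+fn+'.npz')
def cloud(z):
    K,R,t,d=z['K'],z['R'],z['t'],z['d']
    v,u=np.mgrid[:400,:640]
    c=np.stack([(u-K[0,2])/K[0,0]*d,(v-K[1,2])/K[1,1]*d,d],-1)
    return (c-t)@R   # world, 400x640x3
def ray(z,u,v,h):  # pixel to world at height h
    K,R,t=z['K'],z['R'],z['t']
    r=R.T@np.linalg.inv(K)@[u,v,1]; o=-R.T@t
    return o+r*(h-o[2])/r[2]
E
python3 - <<'E'
from h import *
snap('scene','s0');snap('side','d0')
print(status.read_state())
E
```

```text
pics
{'time': 0.1, 'q': array([-3.69064851e-02,  2.64721744e-01,  1.60528402e+00,  2.56615957e-06,
        1.27369074e+00, -3.69187308e-02]), 'joint_vel': array([ 0.00204406, -0.00152552, -0.00296128,  0.00022836, -0.00097536,
       -0.00079185]), 'joint_torque': array([ 2.96398039e-04, -5.16707003e+01, -3.68589377e+01,  1.30520286e-05,
        6.22219843e-03,  5.24967299e-05]), 'tool_pos': array([6.74319417e-01, 1.97563933e-05, 2.30031764e-01]), 'tcp_rot': array([-2.22033693, -2.22036245,  0.00224503]), 'wrist_force': array([-0.10979895,  0.77118834,  0.39358882]), 'torque': array([-0.01169668, -0.00668867,  0.02443038]), 'width': 0.9990239036020573}
```

View pics/s0.png

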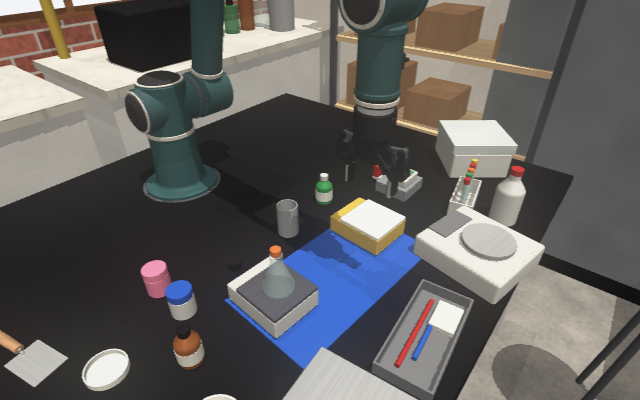

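View pics/d0.png

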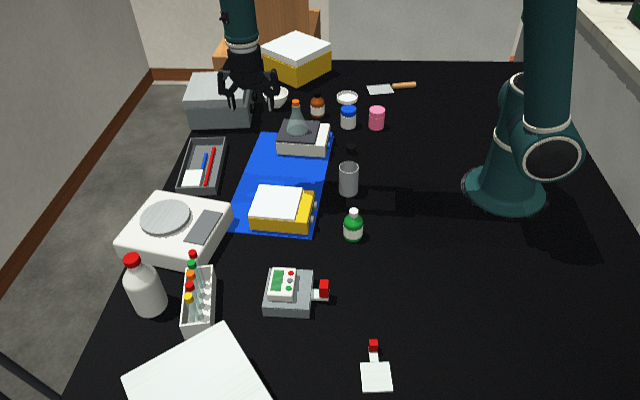

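The scene picture shows the yellow stirrer (368,220), the white one with the flask (275,290), the steel beaker (288,218), amber bottle (188,345) and white jar with blue lid (181,300). In the side picture the holder is at (288,292), with its red handle at (322,289). The small plate at (376,375) is the decoy.

Run:
```python
from h import *
s=load('s0');d=load('d0');cs=cloud(s);cd=cloud(d)
def p(n,c,pts):
    for u,v in pts: print(n,(u,v),np.round(c[v,u],3))
p('s',cs,[(368,217),(288,203),(188,325),(181,288),(300,292),(276,248),(155,267),(340,285)])
p('d',cd,[(275,203),(348,165),(317,97),(348,110),(283,285),(322,285),(296,300),(318,293),(250,190),(376,112)])
# merged cloud, object clusters by box near seeds
C=np.concatenate([cs[s['d']>0],cd[d['d']>0]])
IM=np.concatenate([s['im'][s['d']>0],d['im'][d['d']>0]]).astype(int)
np.savez('pics/C.npz',C=C,IM=IM)
# stirrer tops: z .058-.066
for nm,c,seed in (('yel-s',cs,(217,368)),('yel-d',cd,(203,275)),('wht-s',cs,(292,300)),('hold-d',cd,(300,296))):
    a=c[seed]
    m=(abs(c[...,2]-a[2])<.004)&(np.hypot(*(c[...,:2]-a[:2]).transpose(2,0,1))<.13)
    q=c[m][:,:2].astype(np.float32); r=cv2.minAreaRect(q*1000)
    print(nm,a.round(3),r,m.sum())
```

```text
s (368, 217) [0.602 0.128 0.062]
s (288, 203) [0.414 0.041 0.071]
s (188, 325) [ 0.544 -0.359  0.087]
s (181, 288) [ 0.438 -0.304  0.064]
s (300, 292) [ 0.631 -0.163  0.061]
s (276, 248) [ 0.59  -0.179  0.165]
s (155, 267) [ 0.343 -0.302  0.062]
s (340, 285) [ 0.651 -0.053  0.004]
d (275, 203) [0.609 0.149 0.063]
d (348, 165) [ 0.43  -0.002  0.071]
d (317, 97) [ 0.539 -0.355  0.075]
d (348, 110) [ 0.436 -0.294  0.066]
d (283, 285) [0.558 0.395 0.057]
d (322, 285) [0.476 0.388 0.053]
d (296, 300) [0.53  0.415 0.034]
d (318, 293) [0.486 0.381 0.014]
d (250, 190) [0.701 0.035 0.002]
d (376, 112) [ 0.346 -0.289  0.063]
yel-s [0.602 0.128 0.062] ((639.9659423828125, 132.90997314453125), (119.14024353027344, 177.74864196777344), 85.15711975097656) 1382
yel-d [0.609 0.149 0.063] ((633.2738037109375, 139.241943359375), (119.95877838134766, 209.205322265625), 86.07923126220703) 1372
wht-s [ 0.631 -0.163  0.061] ((579.072265625, -182.33883666992188), (119.05062866210938, 134.04815673828125), 85.53990173339844) 1735
hold-d [0.53  0.415 0.034] ((532.060302734375, 385.3417663574219), (105.63331604003906, 137.9436798095703), 89.76690673828125) 986
```

Run:
```python
from h import *
for fn in ('s0','d0'):
    z=load(fn);c=cloud(z);im=z['im'].astype(int);R,G,B=im.transpose(2,0,1);X,Y,Z=c.transpose(2,0,1);ok=z['d']>0
    near=lambda x,y,r:np.hypot(X-x,Y-y)<r
    def rect(nm,m):
        m=cv2.erode((m&ok).astype(np.uint8),np.ones((2,2)))>0
        n,l,st,_=cv2.connectedComponentsWithStats(m.astype(np.uint8)); k=1+st[1:,4].argmax()
        q=c[l==k][:,:2]; r=cv2.minAreaRect((q*1000).astype(np.float32)); print(fn,nm,np.round(r[0],1),np.round(r[1],1),round(r[2],1),'med',np.median(q,0).round(3))
    white=(R>150)&(B>130)&(abs(R-B)<60)
    rect('yel',white&(abs(Z-.063)<.005)&near(.61,.14,.11))
    rect('wht',(R<110)&(abs(Z-.063)<.005)&near(.59,-.18,.11))
    rect('mat',(B>R+60)&(abs(Z-.003)<.006)&near(.6,0,.3))
    rect('holdroof',(abs(Z-.034)<.006)&near(.54,.39,.09)&(abs(R-B)<40))
    rect('timer',(abs(Z-.058)<.006)&near(.54,.39,.09)&(abs(R-B)<60))
    rect('handle',(R>110)&(G<80)&(B<80)&(Z>.02)&near(.48,.39,.07))
    def circ(nm,x,y,zl,zh,rad):
        m=ok&near(x,y,.05)&(Z>zl)&(Z<zh); q=c[m][:,:2]
        from scipy.optimize import least_squares
        f=lambda p:np.hypot(*(q-p).T)-rad
        r=least_squares(f,[x,y],loss='soft_l1',f_scale=.002); print(fn,nm,r.x.round(4),len(q),'rms',np.abs(r.fun).mean().round(4))
    circ('jar',.43,-.30,.01,.055,.026)
    circ('amber',.54,-.36,.01,.05,.024)
    circ('green',.40,.12,.01,.05,.024)
    circ('pink',.34,-.3,.01,.055,.026)
    o=-z['R'].T@z['t']; 
    q=c[ok&near(.42,.02,.08)&(Z>.015)&(Z<.08)]; print('beaker',np.median(q,0).round(3),q.min(0).round(3),q.max(0).round(3),len(q),'cam',o.round(2))
    circ('beaker',*np.median(q,0)[:2],.01,.07,.027)
```

```text
s0 yel [612.9 133.8] [114.9 115.1] 85.2 med [0.617 0.129]
s0 wht [ 588.6 -184.1] [115.6 114.6] 85.7 med [ 0.612 -0.21 ]
s0 mat [619.5 -26.7] [447.6 238.6] 85.8 med [ 0.671 -0.045]
s0 holdroof [587.6 377.8] [96.2 31.5] 88.6 med [0.595 0.358]
s0 timer [588.9 378.2] [17.3 63.4] 13.3 med [0.588 0.394]
s0 handle [477.1 377.6] [17.  14.5] 87.2 med [0.479 0.372]
s0 jar [ 0.4362 -0.309 ] 428 rms 0.0006
s0 amber [ 0.5422 -0.3696] 408 rms 0.0006
s0 green [0.4028 0.1448] 34 rms 0.001
s0 pink [ 0.3443 -0.3062] 381 rms 0.0007
beaker [0.441 0.008 0.056] [ 0.403 -0.008  0.015] [0.458 0.046 0.08 ] 572 cam [ 1.01 -0.57  0.66]
s0 beaker [0.4293 0.0203] 469 rms 0.0013
d0 yel [607.6 141. ] [117.1 113.5] 85.2 med [0.606 0.147]
d0 wht [ 583.  -176.6] [115.6 113.8] 85.5 med [ 0.573 -0.153]
d0 mat [615.8 -22.9] [454.8 238.1] 85.6 med [ 0.659 -0.033]
d0 holdroof [549.7 386.5] [102.4  97.4] 89.3 med [0.525 0.408]
d0 timer [561.3 386.6] [74.8 52. ] 89.7 med [0.562 0.391]
d0 handle [471.8 386.9] [16.9 22.4] 0.1 med [0.472 0.395]
d0 jar [ 0.4355 -0.3077] 186 rms 0.0016
d0 amber [ 0.5406 -0.3672] 158 rms 0.002
d0 green [0.4  0.12] 0 rms nan
d0 pink [ 0.3435 -0.3047] 186 rms 0.0017
beaker [0.428 0.041 0.056] [ 0.402 -0.006  0.015] [0.453 0.053 0.08 ] 493 cam [0.43 0.98 0.84]
d0 beaker [0.4284 0.0225] 414 rms 0.0016<stdin>:20: RuntimeWarning: Mean of empty slice.
  ret = ret.dtype.type(ret / rcount)
```

>>> {"name": "move_arm", "arguments": {"deltas": [[[0, 0, 0.11], [-0.2, 0.2, 0], -1], [[0, 0, 0.22], [-0.4, 0.4, 0], -1], [[0, 0, 0.33], [-0.6, 0.6, 0], -1], [[0, 0, 0.44], [-0.8, 0.8, 0], -1], [[0, 0, 0.55], [-1, 1, 0], -1], [[0, 0, 0.66], [-1, 1, 0], -1], [[0, 0, 0.77], [-1, 1, 0], -1], [[0, 0, 0.88], [-1, 1, 0], -1], [[0, 0, 1], [-1, 1, 0], -1], [[0, 0, 1], [-1, 1, 0], -1]]}}

```text
time: 1.35
tool_pos: [0.5746, 0.1, 0.2307]
tcp_rot: [-0.003, -3.141, 0.0]
wrist_force: [-0.5, 0.8, -0.3]
width: 1.0
```

>>> {"name": "move_arm", "arguments": {"deltas": [[[0, 0, 0], [-0.4, 0.4, 0], -1], [[0, 0, 0], [-0.8, 0.8, 0], -1], [[0, 0, 0], [-1, 1, 0], -1]]}}

```text
time: 1.72
tool_pos: [0.4729, 0.2013, 0.2309]
tcp_rot: [-0.004, -3.14, -0.0]
wrist_force: [0.6, -0.1, 0.5]
width: 1.003
```

>>> {"name": "move_arm", "arguments": {"deltas": [[[0, 0, 0], [-0.1, 0.4, -0.2], -1], [[0, 0, 0], [-0.1, 0.8, -0.4], -1], [[0, 0, 0], [-0.1, 1, -0.6], -1]]}}

```text
time: 2.1
tool_pos: [0.4647, 0.3016, 0.1706]
tcp_rot: [0.002, 3.141, 0.0]
wrist_force: [-0.8, -0.8, 1.1]
width: 1.0
```

>>> {"name": "move_arm", "arguments": {"deltas": [[[0, 0, 0], [0.05, 0.4, 0], -1], [[0, 0, 0], [0.05, 0.87, 0], -1], [[0, 0, 0], [0.05, 0.87, 0], -1]]}}

```text
time: 2.48
tool_pos: [0.47, 0.3891, 0.1705]
tcp_rot: [0.001, -3.141, 0.0]
wrist_force: [-0.1, -0.3, -0.3]
width: 0.997
```

Run:
```python
from h import *
snap('wrist','w1'); s=status.read_state(); print(s['tool_pos'],s['tcp_rot'],s['time'],s['q'])
```

```text
[0.46985711 0.38744666 0.17031635] [ 3.11019256e-04 -3.14072757e+00  2.10097828e-03] 2.525 [ 6.48977671e-01  1.86182582e-01  1.81389592e+00 -5.97491175e-04
  1.14301140e+00 -9.21768431e-01]
```

View pics/w1.png

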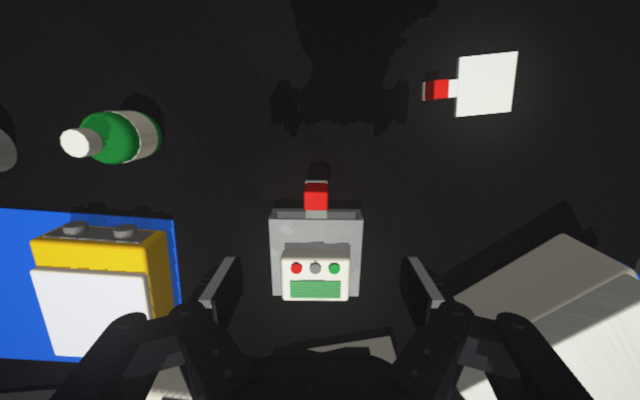

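The wrist view shows the red handle at (316,195), square to the holder, and the yellow stirrer at lower left (95,310).

Run:
```python
from h import *
z=load('w1');c=cloud(z);im=z['im'].astype(int);R,G,B=im.transpose(2,0,1);X,Y,Z=c.transpose(2,0,1)
m=(R>110)&(G<80)&(B<80)&(np.hypot(X-.47,Y-.387)<.05); q=c[m]
print('handle',q.min(0).round(4),q.max(0).round(4),np.median(q,0).round(4)); t=q[q[:,2]>.05];print('top',t.min(0).round(4),t.max(0).round(4))
print('roof corners',[ray(z,u,v,.034).round(4) for u,v in((270,219),(363,218),(273,296),(360,296))])
print('yel top corners',[ray(z,u,v,.063).round(4) for u,v in((34,269),(147,274),(57,355),(152,358))])
```

```text
handle [ 0.4629  0.3692 -0.0013] [0.4837 0.3965 0.0563] [0.4716 0.3846 0.0542]
top [0.4629 0.3736 0.0502] [0.4817 0.3965 0.0563]
roof corners [array([0.5002, 0.3352, 0.034 ]), array([0.499 , 0.4361, 0.034 ]), array([0.6002, 0.3329, 0.034 ]), array([0.6001, 0.4375, 0.034 ])]
yel top corners [array([0.5444, 0.0929, 0.063 ]), array([0.5504, 0.2088, 0.063 ]), array([0.6606, 0.081 , 0.063 ]), array([0.6652, 0.1914, 0.063 ])]
```

>>> {"name": "move_arm", "arguments": {"deltas": [[[0, 0, 0], [0.02, -0.01, -0.3], -1], [[0, 0, 0], [0.02, -0.01, -0.6], -1], [[0, 0, 0], [0.02, -0.01, -0.9], -1], [[0, 0, 0], [0.02, -0.01, -1], -1]], "grip_force": 80}}

```text
time: 3.02
tool_pos: [0.4705, 0.3832, 0.0687]
tcp_rot: [-0.003, -3.138, 0.006]
wrist_force: [0.1, -0.3, -0.1]
width: 1.002
```

>>> {"name": "move_arm", "arguments": {"deltas": [[[0, 0, 0], [0, 0, -0.2], -1], [[0, 0, 0], [0, 0, -0.4], -1], [[0, 0, 0], [0, 0, -0.46], -1], [[0, 0, 0], [0, 0, -0.46], 1], [[0, 0, 0], [0, 0, -0.46], 1], [[0, 0, 0], [0, 0, -0.46], 1], [[0, 0, 0], [0, 0, -0.46], 1], [[0, 0, 0], [0, 0, -0.46], 1], [[0, 0, 0], [0, 0, -0.46], 1], [[0, 0, 0], [0, 0, -0.46], 1], [[0, 0, 0], [0, 0, -0.46], 1], [[0, 0, 0], [0, 0, -0.46], 1], [[0, 0, 0], [0, 0, -0.46], 1]]}}

```text
time: 4.65
tool_pos: [0.4726, 0.3865, 0.0263]
tcp_rot: [-0.0, 3.14, 0.001]
wrist_force: [-1.7, -0.4, 5.6]
width: 0.265
```

>>> {"name": "move_arm", "arguments": {"deltas": [[[0, 0, 0], [0, 0, 0.03], 1], [[0, 0, 0], [-0.1, 0, 0.03], 1], [[0, 0, 0], [-0.2, 0, 0.03], 1], [[0, 0, 0], [-0.35, 0, 0.03], 1], [[0, 0, 0], [-0.5, 0, 0.03], 1], [[0, 0, 0], [-0.65, 0, 0.03], 1], [[0, 0, 0], [-0.8, 0, 0.03], 1], [[0, 0, 0], [-0.9, 0, 0.03], 1], [[0, 0, 0], [-1, 0, 0.03], 1], [[0, 0, 0], [-1, 0, 0.03], 1]]}}

```text
time: 5.9
tool_pos: [0.3713, 0.3859, 0.0282]
tcp_rot: [0.001, -3.141, 0.0]
wrist_force: [1.0, 0.7, -0.7]
width: 0.267
```

Run:
```python
from h import *
im,d=snap('side','d1'); cv2.imwrite('pics/d1c.png',cv2.resize(im[220:380,220:440,::-1],None,fx=3,fy=3))
z=load('d1');print(cloud(z)[285:320:5,330].round(3))
```

```text
[[ 0.46   0.363  0.02 ]
 [ 0.46   0.375  0.019]
 [ 0.459  0.387  0.018]
 [ 0.458  0.403  0.021]
 [ 0.458  0.413  0.018]
 [ 0.457  0.424  0.016]
 [ 0.458  0.424 -0.003]]
```

View pics/d1c.png

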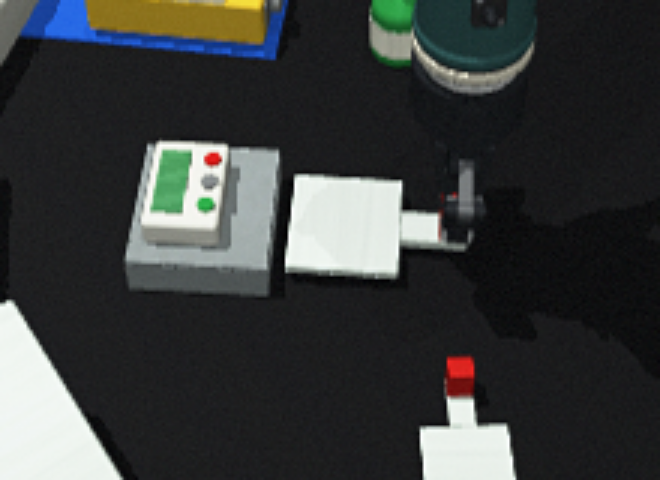

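>>> {"name": "move_arm", "arguments": {"deltas": [[[0, 0, 0], [0, 0, 0.15], 1], [[0, 0, 0], [0, 0, 0.4], 1], [[0, 0, 0], [0, 0, 0.7], 1], [[0, 0, 0], [0, 0, 0.9], 1], [[0, 0, 0], [0, 0, 1], 1]]}}

```text
time: 6.58
tool_pos: [0.3734, 0.3869, 0.1309]
tcp_rot: [0.001, 3.139, 0.004]
wrist_force: [0.5, 0.4, -1.8]
width: 0.27
```

>>> {"name": "move_arm", "arguments": {"deltas": [[[0, 0, 0], [0.15, -0.2, 0.05], 1], [[0, 0, 0], [0.4, -0.4, 0.1], 1], [[0, 0, 0], [0.6, -0.7, 0.1], 1], [[0, 0, 0], [0.8, -1, 0.1], 1]]}}

```text
time: 7.08
tool_pos: [0.4526, 0.285, 0.1383]
tcp_rot: [0.0, -3.141, 0.0]
wrist_force: [0.5, -0.7, -0.6]
width: 0.267
```

>>> {"name": "move_arm", "arguments": {"deltas": [[[0, 0, 0], [0.2, -0.25, 0], 1], [[0, 0, 0], [0.4, -0.5, 0], 1], [[0, 0, 0], [0.6, -0.75, 0], 1], [[0, 0, 0], [0.8, -1, 0], 1], [[0, 0, 0], [0.8, -1, 0], 1]]}}

```text
time: 7.7
tool_pos: [0.5332, 0.1842, 0.1383]
tcp_rot: [0.005, 3.141, -0.001]
wrist_force: [-0.3, 0.8, -1.0]
width: 0.264
```

>>> {"name": "move_arm", "arguments": {"deltas": [[[0, 0, 0], [0, -0.15, 0], 1], [[0, 0, 0], [0, -0.35, 0], 1], [[0, 0, 0], [0, -0.48, 0], 1], [[0, 0, 0], [0, -0.48, 0], 1], [[0, 0, 0], [0, -0.48, 0], 1]]}}

```text
time: 8.32
tool_pos: [0.532, 0.1381, 0.1384]
tcp_rot: [0.001, 3.141, 0.001]
wrist_force: [-0.9, -0.0, -0.2]
width: 0.268
```

Run:
```python
from h import *
snap('wrist','w2');s=status.read_state(); print(s['tool_pos'],s['tcp_rot'],s['time'])
im,d=snap('side','d2')
z=load('d2');c=cloud(z);I=z['im'].astype(int);X,Y,Z=c.transpose(2,0,1)
m=(I.min(2)>130)&(np.hypot(X-.61,Y-.138)<.075)&(Z>.09)
q=c[m];print(q.min(0),q.max(0),np.polyfit(q[:,0],q[:,2],1),cv2.minAreaRect((q[:,:2]*1000).astype(np.float32)))
```

```text
[0.53200535 0.13827162 0.13840434] [-1.30969583e-04  3.14136444e+00  4.81236803e-04] 8.375
[0.53818166 0.09684956 0.11919056] [0.65128156 0.19719538 0.4927519 ] [-0.38730941  0.36853151] ((597.1318359375, 141.396240234375), (93.36016082763672, 118.43887329101562), 76.64806365966797)
```

View pics/w2.png

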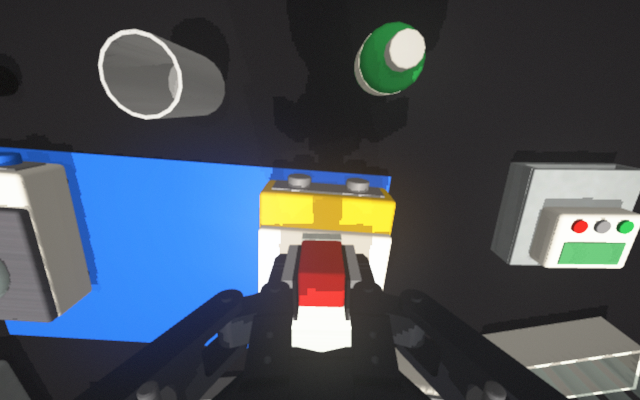

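The wrist view shows the plate's handle at (322,270) above the yellow stirrer. The front corners of the stirrer's top are at about (260,228) and (391,234).

Run:
```python
from h import *
z=load('w2')
a,b=[ray(z,u,v,.063) for u,v in((260,228),(391,235))]
n=(b-a)/np.linalg.norm(b-a); print(a,b,np.linalg.norm(b-a),'centre',(a+b)/2+.059*np.array([n[1],-n[0],0]),np.degrees(np.arctan2(-n[0],n[1])))
z=load('d2');c=cloud(z);I=z['im'].astype(int);X,Y,Z=c.transpose(2,0,1)
m=(I.min(2)>110)&(np.hypot(X-.61,Y-.138)<.075)&(Z>.1)&(Z<.15)
q=c[m];print(len(q),q.min(0),q.max(0),np.polyfit(q[:,0],q[:,2],1),cv2.minAreaRect((q[:,:2]*1000).astype(np.float32)))
```

```text
[0.54534283 0.08716793 0.063     ] [0.5520283  0.20001879 0.063     ] 0.11304871422564251 centre [0.6075823  0.14010422 0.063     ] -3.390335199369679
859 [0.53818166 0.09684956 0.11919056] [0.65128156 0.18008009 0.14859001] [-0.00387778  0.13017432] ((594.7396240234375, 138.44931030273438), (113.10367584228516, 83.20069122314453), 0.03193017467856407)
```

>>> {"name": "move_arm", "arguments": {"deltas": [[[0, 0, 0], [-0.01, 0, -0.15], 1], [[0, 0, 0], [-0.01, 0, -0.3], 1], [[0, 0, 0], [-0.01, 0, -0.45], 1], [[0, 0, 0], [-0.01, 0, -0.53], 1], [[0, 0, 0], [-0.01, 0, -0.57], 1], [[0, 0, 0], [-0.01, 0, -0.59], 1], [[0, 0, 0], [-0.01, 0, -0.59], 1], [[0, 0, 0], [-0.01, 0, -0.59], 1]]}}

```text
time: 9.43
tool_pos: [0.5315, 0.1381, 0.0798]
tcp_rot: [0.0, 3.141, 0.0]
wrist_force: [0.7, 0.1, -0.4]
width: 0.269
```

>>> {"name": "move_arm", "arguments": {"deltas": [[[0, 0, 0], [0, 0, 0], -0.1], [[0, 0, 0], [0, 0, 0], -0.3], [[0, 0, 0], [0, 0, 0], -0.3], [[0, 0, 0], [0, 0, 0], -0.3], [[0, 0, 0], [0, 0, 0.15], -0.5], [[0, 0, 0], [0, 0, 0.4], -0.7], [[0, 0, 0], [0, 0, 0.8], -1], [[0, 0, 0], [0, 0, 1], -1], [[0, 0, 0], [0, 0, 1], -1]]}}

```text
time: 10.55
tool_pos: [0.533, 0.1384, 0.1827]
tcp_rot: [-0.0, 3.136, 0.002]
wrist_force: [0.3, 0.4, -0.6]
width: 1.0
```

>>> {"name": "move_arm", "arguments": {"deltas": [[[0, 0, 0], [-0.3, -0.4, 0], -1], [[0, 0, 0], [-0.7, -0.8, 0], -1], [[0, 0, 0], [-1, -1, 0], -1], [[0, 0, 0], [-1, -1, 0], -1]], "grip_force": 40}}

```text
time: 11.05
tool_pos: [0.4282, 0.0369, 0.1778]
tcp_rot: [-0.003, -3.139, 0.0]
wrist_force: [-0.5, -0.0, -0.1]
width: 1.001
```

```bash
cat > chk.py <<'E'
from h import *
from scipy.optimize import least_squares
def circ(c,ok,x,y,zl,zh,rad,r0=.05):
    X,Y,Z=c.transpose(2,0,1)
    q=c[ok&(np.hypot(X-x,Y-y)<r0)&(Z>zl)&(Z<zh)][:,:2]
    r=least_squares(lambda p:np.hypot(*(q-p).T)-rad,[x,y],loss='soft_l1',f_scale=.002)
    return r.x.round(4),len(q),np.abs(r.fun).mean().round(4)
E
python3 - <<'E'
from chk import *
snap('side','d3');snap('wrist','w3');s=status.read_state(); print(s['tool_pos'],s['time'])
z=load('d3');c=cloud(z);I=z['im'].astype(int);X,Y,Z=c.transpose(2,0,1)
m=(I.min(2)>110)&(np.hypot(X-.61,Y-.138)<.065)&(Z>.067)&(Z<.08)
q=c[m];print(len(q),q.min(0),q.max(0),np.median(q,0))
for f in('d3','w3'):
    z=load(f);print(f,circ(cloud(z),z['d']>0,.429,.0215,.02,.075,.027))
    im=z['im'][:,:,::-1]
cv2.imwrite('pics/m3.png',np.vstack([cv2.resize(load('d3')['im'][140:260,200:400,::-1],(640,384)),cv2.resize(load('w3')['im'][:,:,::-1],(320,200)).repeat(1,0) if 0 else np.hstack([cv2.resize(load('w3')['im'][:,:,::-1],(320,200)),np.zeros((200,320,3),np.uint8)])]))
E
```

```text
[0.43087928 0.03799596 0.17886743] 11.15
725 [0.54597613 0.0918651  0.06702801] [0.65015135 0.17917637 0.07528422] [0.60482302 0.13925655 0.06940591]
d3 (array([0.4283, 0.0226]), 418, np.float64(0.0017))
w3 (array([0.4259, 0.0226]), 1512, np.float64(0.0017))
```

View pics/m3.png

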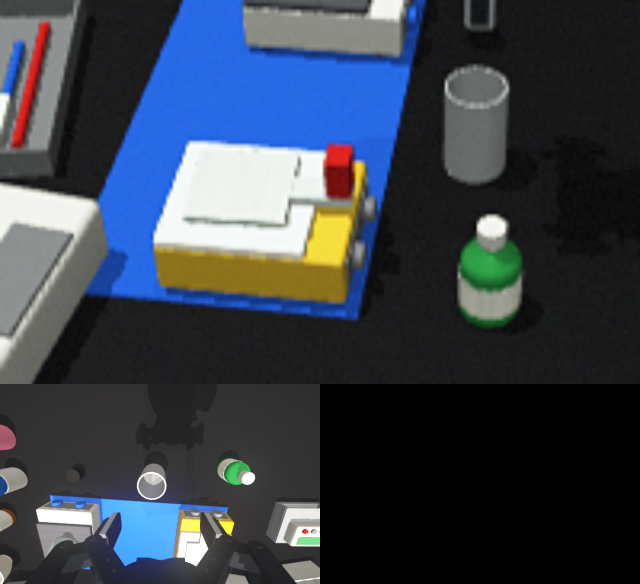

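The side view shows the plate lying flat on the yellow stirrer with its handle to the front, perhaps off centre towards -y. I'll measure it in one enlarged crop.

Run:
```python
from h import *
z=load('d3'); im=cv2.resize(z['im'][175:240,240:325,::-1],None,fx=9,fy=9,interpolation=cv2.INTER_CUBIC); cv2.imwrite('pics/m4.png',im)
```

```text
(no output)
```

View pics/m4.png

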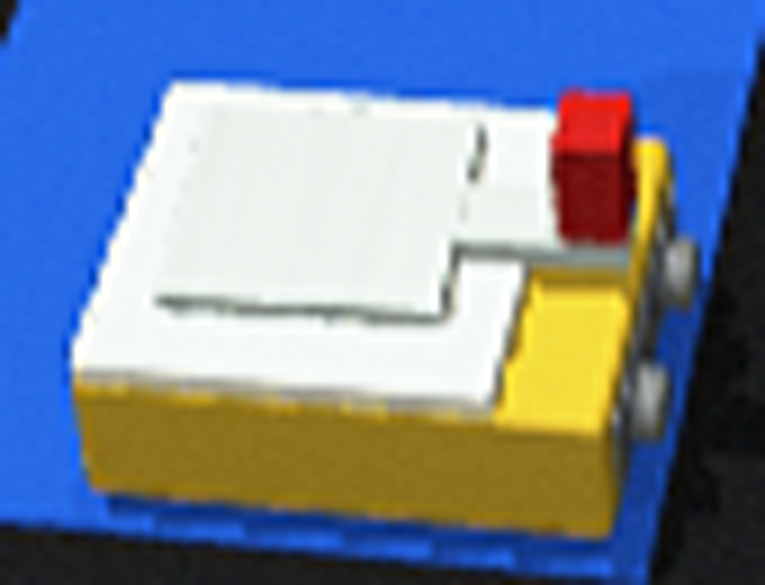

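Run:
```python
from h import *
z=load('d3')
f=lambda L,h:np.array([ray(z,240+(x+.5)/9-.5,175+(y+.5)/9-.5,h)[:2] for x,y in L])
a=f([(172,80),(73,373),(490,406),(565,108)],.063);b=f([(205,100),(158,296),(447,316),(485,120)],.071)
print(a.round(4),a.mean(0),'\n',b.round(4),b.mean(0))
z=load('w3');cv2.imwrite('pics/m5.png',cv2.resize(z['im'][230:400,330:480,::-1],None,fx=3.5,fy=3.5,interpolation=cv2.INTER_CUBIC))
```

```text
[[0.6628 0.076 ]
 [0.6693 0.1988]
 [0.555  0.2061]
 [0.5465 0.0834]] [0.60838553 0.14106293] 
 [[0.6493 0.0937]
 [0.649  0.1759]
 [0.5691 0.1802]
 [0.5676 0.0989]] [0.60876332 0.13718611]
```

View pics/m5.png

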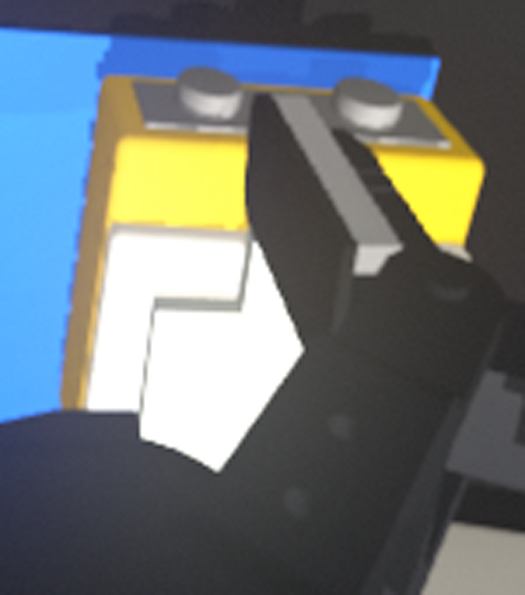

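The close view shows the plate's edges parallel to the top's, about 4 mm off centre, which is within tolerance. Next, the beaker.

>>> {"name": "move_arm", "arguments": {"deltas": [[[0, 0, 0], [-0.03, -0.15, 0], -1], [[0, 0, 0], [-0.03, -0.15, -0.3], -1], [[0, 0, 0], [-0.03, -0.15, -0.6], -1], [[0, 0, 0], [-0.03, -0.15, -0.9], -1], [[0, 0, 0], [-0.03, -0.15, -1], -1]]}}

```text
time: 11.78
tool_pos: [0.4267, 0.0228, 0.0773]
tcp_rot: [0.001, -3.137, 0.0]
wrist_force: [0.6, 0.3, 0.7]
width: 1.0
```

>>> {"name": "move_arm", "arguments": {"deltas": [[[0, 0, 0], [0, 0, -0.2], -1], [[0, 0, 0], [0, 0, -0.43], -1], [[0, 0, 0], [0, 0, -0.43], -1], [[0, 0, 0], [0, 0, -0.43], 1], [[0, 0, 0], [0, 0, -0.43], 1], [[0, 0, 0], [0, 0, -0.43], 1], [[0, 0, 0], [0, 0, -0.43], 1], [[0, 0, 0], [0, 0, -0.43], 1], [[0, 0, 0], [0, 0, -0.43], 1], [[0, 0, 0], [0, 0, -0.43], 1]]}}

```text
time: 13.02
tool_pos: [0.4296, 0.023, 0.0377]
tcp_rot: [-0.0, 3.138, -0.0]
wrist_force: [0.9, 0.4, 6.2]
width: 0.613
```

>>> {"name": "move_arm", "arguments": {"deltas": [[[0, 0, 0], [0, 0, 0.15], 1], [[0, 0, 0], [0, 0, 0.4], 1], [[0, 0, 0], [0, 0, 0.7], 1], [[0, 0, 0], [0, 0, 1], 1], [[0, 0, 0], [0, 0, 1], 1]]}}

```text
time: 13.65
tool_pos: [0.4301, 0.023, 0.1392]
tcp_rot: [-0.0, 3.136, 0.0]
wrist_force: [0.4, -0.3, -2.2]
width: 0.609
```

>>> {"name": "move_arm", "arguments": {"deltas": [[[0, 0, 0], [0.2, 0.1, 0.2], 1], [[0, 0, 0], [0.4, 0.3, 0.4], 1], [[0, 0, 0], [0.7, 0.45, 0.4], 1], [[0, 0, 0], [0.9, 0.58, 0.4], 1], [[0, 0, 0], [0.9, 0.58, 0.4], 1]]}}

```text
time: 14.28
tool_pos: [0.5179, 0.0816, 0.1747]
tcp_rot: [0.002, -3.139, 0.0]
wrist_force: [-0.8, -0.1, -1.0]
width: 0.607
```

>>> {"name": "move_arm", "arguments": {"deltas": [[[0, 0, 0], [0.2, 0.1, 0], 1], [[0, 0, 0], [0.45, 0.3, 0], 1], [[0, 0, 0], [0.7, 0.45, 0], 1], [[0, 0, 0], [0.9, 0.57, 0], 1], [[0, 0, 0], [0.91, 0.575, 0], 1], [[0, 0, 0], [0.91, 0.575, 0], 1], [[0, 0, 0], [0.91, 0.575, 0], 1]]}}

```text
time: 15.15
tool_pos: [0.6077, 0.1378, 0.1758]
tcp_rot: [-0.001, -3.14, 0.001]
wrist_force: [0.1, 0.3, -1.2]
width: 0.611
```

Run:
```python
from chk import *
snap('side','d5');snap('scene','s5');s=status.read_state(); print(s['tool_pos'],s['tcp_rot'],s['time'])
for f in('d5','s5'):
    z=load(f);c=cloud(z);print(f,circ(c,z['d']>0,.609,.138,.142,.165,.027,.045),circ(c,z['d']>0,.609,.138,.148,.155,.027,.045))
    X,Y,Z=c.transpose(2,0,1);q=Z[(np.hypot(X-.609,Y-.138)<.04)&(Z>.085)&(Z<.2)];print(np.percentile(q,[0,2,5,50]))
    cv2.imwrite(f'pics/{f}c.png',z['im'][:,:,::-1])
a=load('d5')['im'][100:250,220:420,::-1];b=load('s5')['im'][120:270,280:480,::-1]
cv2.imwrite('pics/m6.png',np.hstack([cv2.resize(a,(400,300)),cv2.resize(b,(400,300))]))
```

```text
[0.60825574 0.1379793  0.17627655] [-6.51045693e-04 -3.14121087e+00  2.68681162e-04] 15.25
d5 (array([0.6069, 0.1382]), 166, np.float64(0.0009)) (array([0.6068, 0.1382]), 51, np.float64(0.001))
[0.13505821 0.13810751 0.1394594  0.16677277]
s5 (array([0.6077, 0.1377]), 192, np.float64(0.0009)) (array([0.6077, 0.1376]), 59, np.float64(0.0009))
[0.13731699 0.13908785 0.14088686 0.1682084 ]
```

View pics/m6.png

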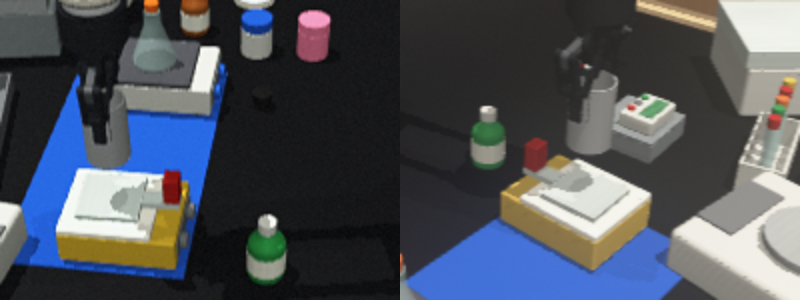

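Both views show the beaker held upright over the plate, at (0.607, 0.138) with its bottom at about 0.138. I'll lower it 67 mm and let go.

>>> {"name": "move_arm", "arguments": {"deltas": [[[0, 0, 0], [0.01, 0, -0.15], 1], [[0, 0, 0], [0.01, 0, -0.35], 1], [[0, 0, 0], [0.01, 0, -0.5], 1], [[0, 0, 0], [0.01, 0, -0.6], 1], [[0, 0, 0], [0.01, 0, -0.64], 1], [[0, 0, 0], [0.01, 0, -0.67], 1], [[0, 0, 0], [0.01, 0, -0.68], 1], [[0, 0, 0], [0.01, 0, -0.68], 1]]}}

```text
time: 16.25
tool_pos: [0.6105, 0.1386, 0.1089]
tcp_rot: [-0.0, 3.14, 0.0]
wrist_force: [-0.2, 1.3, -1.9]
width: 0.614
```

>>> {"name": "move_arm", "arguments": {"deltas": [[[0, 0, 0], [0, 0, 0], -0.3], [[0, 0, 0], [0, 0, 0], -0.5], [[0, 0, 0], [0, 0, 0], -0.8], [[0, 0, 0], [0, 0, 0], -0.8], [[0, 0, 0], [0, 0, 0.3], -1], [[0, 0, 0], [0, 0, 0.7], -1], [[0, 0, 0], [0, 0, 1], -1], [[0, 0, 0], [0, 0, 1], -1]]}}

```text
time: 17.25
tool_pos: [0.6123, 0.1389, 0.2121]
tcp_rot: [-0.0, 3.135, 0.002]
wrist_force: [-0.1, -0.7, 0.1]
width: 0.998
```

>>> {"name": "move_arm", "arguments": {"deltas": [[[0, 0, 0], [-0.1, -0.5, 0.3], -1], [[0, 0, 0], [-0.1, -1, 0.5], -1], [[0, 0, 0], [-0.1, -1, 0.5], -1]]}}

```text
time: 17.62
tool_pos: [0.6005, 0.0355, 0.2591]
tcp_rot: [0.006, 3.14, -0.001]
wrist_force: [-0.5, -0.4, -0.3]
width: 1.0
```

Run:
```python
from chk import *
snap('side','d6');snap('scene','s6');s=status.read_state(); print(s['tool_pos'],s['tcp_rot'],s['time'])
for f in('d6','s6'):
    z=load(f);c=cloud(z);print(f,circ(c,z['d']>0,.609,.138,.08,.15,.027,.045),circ(c,z['d']>0,.609,.138,.08,.1,.027,.045),circ(c,z['d']>0,.609,.138,.13,.15,.027,.045),c[...,2][(np.hypot(c[...,0]-.609,c[...,1]-.138)<.035)].max())
    for n,x,y,r in(('jar',.4358,-.3085,.026),('amber',.5415,-.3685,.024)): print(n,circ(c,z['d']>0,x,y,.01,.05,r))
```

```text
[0.59941185 0.03816224 0.25696592] [-2.47275900e-03 -3.13984467e+00 -8.59626364e-04] 17.725
d6 (array([0.6094, 0.14  ]), 644, np.float64(0.0016)) (array([0.6097, 0.1391]), 134, np.float64(0.001)) (array([0.6092, 0.1407]), 255, np.float64(0.0019)) 0.3759174215642068
jar (array([ 0.4358, -0.3076]), 164, np.float64(0.0017))
amber (array([ 0.5415, -0.367 ]), 160, np.float64(0.0018))
s6 (array([0.6104, 0.1379]), 678, np.float64(0.0014)) (array([0.61  , 0.1385]), 149, np.float64(0.0008)) (array([0.6108, 0.137 ]), 285, np.float64(0.0017)) 0.36163665955045105
jar (array([ 0.4361, -0.3092]), 377, np.float64(0.0007))
amber (array([ 0.5422, -0.3696]), 413, np.float64(0.0005))
```

Beaker stands upright at (0.610, 0.1385). Next, the bottle.

>>> {"name": "move_arm", "arguments": {"deltas": [[[0, 0, 0], [-0.1, -0.4, 0], -1], [[0, 0, 0], [-0.2, -0.8, 0], -1], [[0, 0, 0], [-0.2, -1, 0], -1]]}}

```text
time: 18.1
tool_pos: [0.5789, -0.0616, 0.2564]
tcp_rot: [0.0, -3.139, -0.001]
wrist_force: [1.0, 0.6, 0.3]
width: 0.999
```

>>> {"name": "move_arm", "arguments": {"deltas": [[[0, 0, 0], [-0.1, -0.4, 0], -1], [[0, 0, 0], [-0.2, -0.8, 0], -1], [[0, 0, 0], [-0.2, -1, 0], -1]]}}

```text
time: 18.48
tool_pos: [0.5597, -0.162, 0.2572]
tcp_rot: [-0.001, -3.14, -0.002]
wrist_force: [0.9, -0.1, 0.8]
width: 0.999
```

>>> {"name": "move_arm", "arguments": {"deltas": [[[0, 0, 0], [-0.1, -0.4, 0], -1], [[0, 0, 0], [-0.18, -0.8, 0], -1], [[0, 0, 0], [-0.18, -1, 0], -1]]}}

```text
time: 18.85
tool_pos: [0.5423, -0.2622, 0.2576]
tcp_rot: [-0.001, -3.141, -0.002]
wrist_force: [0.5, -0.3, 0.9]
width: 1.0
```

>>> {"name": "move_arm", "arguments": {"deltas": [[[0, 0, 0], [0, -0.4, -0.3], -1], [[0, 0, 0], [0, -0.8, -0.6], -1], [[0, 0, 0], [0, -1, -0.8], -1], [[0, 0, 0], [0, -1, -0.8], -1]]}}

```text
time: 19.35
tool_pos: [0.5412, -0.3609, 0.1753]
tcp_rot: [-0.002, -3.138, -0.006]
wrist_force: [-0.0, 0.8, 0.2]
width: 1.0
```

Run:
```python
from chk import *
snap('wrist','w7');s=status.read_state(); print(s['tool_pos'],s['tcp_rot'],s['time'],s['q'])
z=load('w7');c=cloud(z);print(circ(c,z['d']>0,.5418,-.3685,.01,.05,.024),circ(c,z['d']>0,.436,-.3085,.01,.055,.026))
```

```text
[ 0.5419577  -0.36053563  0.17701042] [-7.91770493e-04 -3.13990018e+00 -3.86542064e-03] 19.4 [-6.25819452e-01  2.57954013e-01  1.71355825e+00  1.09156339e-03
  1.17289228e+00 -2.19653583e+00]
(array([ 0.5411, -0.368 ]), 333, np.float64(0.0002)) (array([ 0.4356, -0.3074]), 217, np.float64(0.0001))
```

View pics/w7.png

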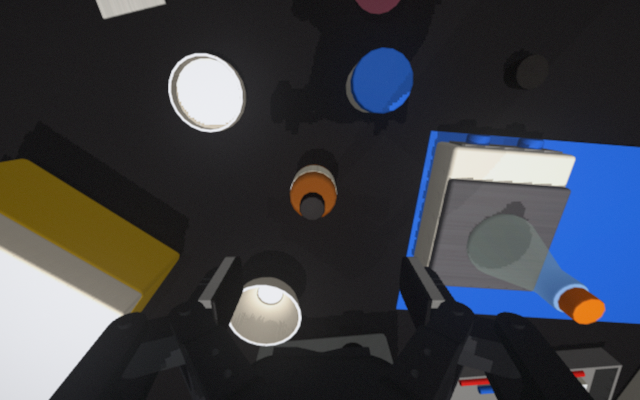

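The wrist view shows the amber bottle at (313,190), the jar's blue lid at (381,80), a cup at (265,312) and a yellow box on the left. I'll check the clearances.

Run:
```python
from chk import *
z=load('w7');c=cloud(z)
for u,v in((240,290),(265,283),(300,320),(150,255),(178,255),(208,60),(240,100),(210,128)): print((u,v),c[v,u].round(3))
X,Y,Z=c.transpose(2,0,1);m=(z['d']>0)&(Z>.012)&(abs(X-.5411)<.06)&(abs(Y+.368)<.08)&(np.hypot(X-.541,Y+.368)>.03)&(Z<.15);print(m.sum(),c[m][:5])
```

```text
(240, 290) [ 0.549 -0.403  0.193]
(265, 283) [ 0.648 -0.424  0.045]
(300, 320) [ 0.696 -0.384  0.049]
(150, 255) [ 0.616 -0.555  0.036]
(178, 255) [ 0.631 -0.538  0.01 ]
(208, 60) [ 0.41  -0.474  0.002]
(240, 100) [ 0.449 -0.442  0.015]
(210, 128) [ 0.477 -0.481  0.003]
0 []
```

>>> {"name": "move_arm", "arguments": {"deltas": [[[0, 0, 0], [-0.01, -0.06, -0.2], -1], [[0, 0, 0], [-0.01, -0.06, -0.5], -1], [[0, 0, 0], [-0.01, -0.06, -0.8], -1], [[0, 0, 0], [-0.01, -0.06, -1], -1]]}}

```text
time: 19.9
tool_pos: [0.5407, -0.3663, 0.0767]
tcp_rot: [0.002, -3.141, -0.001]
wrist_force: [0.1, 0.1, 0.1]
width: 0.998
```

>>> {"name": "move_arm", "arguments": {"deltas": [[[0, 0, 0], [0, 0, -0.2], -1], [[0, 0, 0], [0, 0, -0.45], -1], [[0, 0, 0], [0, 0, -0.58], -1], [[0, 0, 0], [0, 0, -0.58], -1], [[0, 0, 0], [0, 0, -0.58], 1], [[0, 0, 0], [0, 0, -0.58], 1], [[0, 0, 0], [0, 0, -0.58], 1], [[0, 0, 0], [0, 0, -0.58], 1], [[0, 0, 0], [0, 0, -0.58], 1], [[0, 0, 0], [0, 0, -0.58], 1], [[0, 0, 0], [0, 0, -0.58], 1], [[0, 0, 0], [0, 0, -0.58], 1]]}}

```text
time: 21.4
tool_pos: [0.5421, -0.3683, 0.0219]
tcp_rot: [-0.0, 3.139, -0.003]
wrist_force: [-1.3, 0.3, 5.1]
width: 0.55
```

>>> {"name": "move_arm", "arguments": {"deltas": [[[0, 0, 0], [0, 0, 0.15], 1], [[0, 0, 0], [0, 0, 0.4], 1], [[0, 0, 0], [0, 0, 0.7], 1], [[0, 0, 0], [0, 0, 1], 1], [[0, 0, 0], [0, 0, 1], 1]]}}

```text
time: 22.02
tool_pos: [0.5429, -0.3689, 0.1239]
tcp_rot: [-0.0, 3.136, -0.006]
wrist_force: [0.9, 0.1, -2.1]
width: 0.55
```

>>> {"name": "move_arm", "arguments": {"deltas": [[[0, 0, 0], [0, 0, 0.3], 1], [[0, 0, 0], [0, 0, 0.6], 1], [[0, 0, 0], [0, 0, 1], 1], [[0, 0, 0], [0, 0, 1], 1]]}}

```text
time: 22.52
tool_pos: [0.5425, -0.3686, 0.2231]
tcp_rot: [0.0, 3.137, -0.005]
wrist_force: [0.3, 0.1, -2.2]
width: 0.545
```

>>> {"name": "move_arm", "arguments": {"deltas": [[[0, 0, 0], [-0.2, 0.25, 0.1], 1], [[0, 0, 0], [-0.4, 0.55, 0.2], 1], [[0, 0, 0], [-0.5, 0.85, 0.2], 1], [[0, 0, 0], [-0.5, 1, 0.2], 1]]}}

```text
time: 23.02
tool_pos: [0.4892, -0.2656, 0.2376]
tcp_rot: [0.0, -3.138, -0.003]
wrist_force: [0.0, 0.4, -1.5]
width: 0.548
```

>>> {"name": "move_arm", "arguments": {"deltas": [[[0, 0, 0], [0, 0.3, 0], 1], [[0, 0, 0], [0, 0.65, 0], 1], [[0, 0, 0], [0, 1, 0], 1]]}}

```text
time: 23.4
tool_pos: [0.4907, -0.1665, 0.2384]
tcp_rot: [-0.001, -3.14, -0.001]
wrist_force: [0.2, 0.4, -1.8]
width: 0.545
```

>>> {"name": "move_arm", "arguments": {"deltas": [[[0, 0, 0], [0, 0.3, 0], 1], [[0, 0, 0], [0.1, 0.65, 0], 1], [[0, 0, 0], [0.3, 1, 0], 1], [[0, 0, 0], [0.5, 1, -0.2], 1]]}}

```text
time: 23.9
tool_pos: [0.5428, -0.0654, 0.2204]
tcp_rot: [-0.005, 3.139, 0.0]
wrist_force: [1.4, -0.8, -1.7]
width: 0.55
```

>>> {"name": "move_arm", "arguments": {"deltas": [[[0, 0, 0], [0.2, 0.2, -0.2], 1], [[0, 0, 0], [0.4, 0.4, -0.4], 1], [[0, 0, 0], [0.56, 0.47, -0.6], 1], [[0, 0, 0], [0.56, 0.47, -0.8], 1], [[0, 0, 0], [0.56, 0.47, -1], 1], [[0, 0, 0], [0.56, 0.47, -1], 1], [[0, 0, 0], [0.56, 0.47, -1], 1]]}}

```text
time: 24.78
tool_pos: [0.597, -0.0209, 0.1207]
tcp_rot: [0.001, 3.141, -0.0]
wrist_force: [-0.3, -0.1, -1.1]
width: 0.549
```

Run:
```python
from chk import *
snap('side','d8');snap('scene','s8');snap('wrist','w8');s=status.read_state(); print(s['tool_pos'],s['tcp_rot'],s['time'])
for f in('d8','s8'):
    z=load(f);c=cloud(z);X,Y,Z=c.transpose(2,0,1)
    print(f,circ(c,z['d']>0,.597,-.021,.103,.125,.024,.04));q=Z[(np.hypot(X-.597,Y+.021)<.04)&(Z>.03)&(Z<.2)];print(np.percentile(q,[0,2,5,50]))
cv2.imwrite('pics/m8.png',np.hstack([cv2.resize(load('d8')['im'][80:260,220:420,::-1],(400,360)),cv2.resize(load('w8')['im'][:,:,::-1],(400,250),interpolation=cv2.INTER_AREA)[:250].copy() if 0 else cv2.copyMakeBorder(cv2.resize(load('w8')['im'][:,:,::-1],(400,250)),0,110,0,0,0)]))
```

```text
[ 0.59785214 -0.02082099  0.12176126] [ 6.03098581e-04  3.13899664e+00 -3.48905303e-04] 24.925
d8 (array([ 0.5965, -0.0191]), 97, np.float64(0.0013))
[0.09383946 0.0997556  0.10300012 0.13763383]
s8 (array([ 0.5978, -0.0214]), 144, np.float64(0.0009))
[0.09826756 0.10347634 0.10711892 0.15418159]
```

View pics/m8.png

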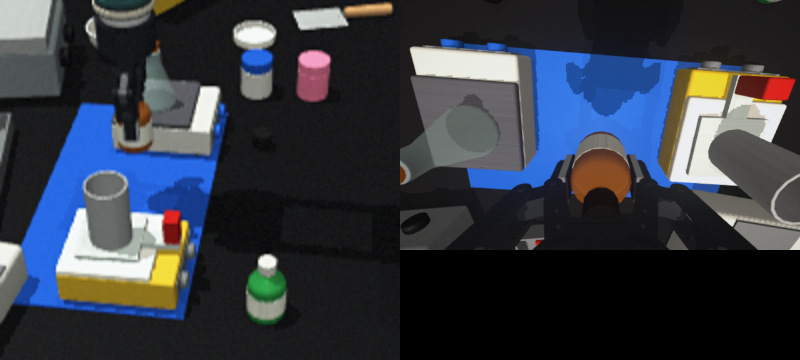

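The bottle is held upright over the gap, with the beaker standing well on the plate. I'll check the midpoint from the wrist image: dark top's front right corner (195,133), yellow top's front left corner (451,155).

Run:
```python
from h import *
z=load('w8');a,b=ray(z,195,133,.063),ray(z,451,155,.063);n=(b-a)/np.linalg.norm(b-a)
print(a,b,np.linalg.norm(b-a),(a+b)/2+.059*np.array([n[1],-n[0],0]))
```

```text
[ 0.53046119 -0.10835041  0.063     ] [0.546013   0.07447158 0.063     ] 0.18348225785328826 [ 0.59702478 -0.02194021  0.063     ]
```

>>> {"name": "move_arm", "arguments": {"deltas": [[[0, 0, 0], [0, 0, -0.2], 1], [[0, 0, 0], [0, 0, -0.45], 1], [[0, 0, 0], [0, 0, -0.7], 1], [[0, 0, 0], [0, 0, -0.86], 1], [[0, 0, 0], [0, 0, -0.93], 1], [[0, 0, 0], [0, 0, -0.96], 1], [[0, 0, 0], [0, 0, -0.97], 1], [[0, 0, 0], [0, 0, -0.97], 1]]}}

```text
time: 25.92
tool_pos: [0.5978, -0.0206, 0.025]
tcp_rot: [-0.0, 3.14, -0.0]
wrist_force: [-2.9, -0.1, 6.5]
width: 0.548
```

>>> {"name": "move_arm", "arguments": {"deltas": [[[0, 0, 0], [0, 0, 0], -0.2], [[0, 0, 0], [0, 0, 0], -0.5], [[0, 0, 0], [0, 0, 0], -0.7], [[0, 0, 0], [0, 0, 0], -0.7], [[0, 0, 0], [0, 0, 0.3], -0.8], [[0, 0, 0], [0, 0, 0.7], -0.8], [[0, 0, 0], [0, 0, 1], -0.8]]}}

```text
time: 26.8
tool_pos: [0.5975, -0.0205, 0.1248]
tcp_rot: [-0.0, 3.14, -0.0]
wrist_force: [0.3, 0.2, -0.1]
width: 0.9
```

>>> {"name": "move_arm", "arguments": {"deltas": [[[0, 0, 0], [-0.2, 0, 0.5], -1], [[0, 0, 0], [-0.6, -0.2, 1], -1], [[0, 0, 0], [-1, -0.3, 1], -1], [[0, 0, 0], [-1, -0.3, 1], -1]]}}

```text
time: 27.3
tool_pos: [0.4951, -0.051, 0.2241]
tcp_rot: [0.002, 3.141, -0.001]
wrist_force: [0.1, -0.2, -0.6]
width: 1.001
```

Run:
```python
from chk import *
snap('side','d9');snap('scene','s9');snap('wrist','w9');s=status.read_state(); print(s['tool_pos'],s['tcp_rot'],s['time'])
for f in('d9','s9','w9'):
    z=load(f);c=cloud(z);print(f,circ(c,z['d']>0,.597,-.021,.01,.025,.024,.04),circ(c,z['d']>0,.597,-.021,.035,.055,.024,.04),circ(c,z['d']>0,.4357,-.3085,.01,.055,.026,.04))
```

```text
[ 0.49740939 -0.05040561  0.22312158] [2.52916887e-04 3.14108924e+00 2.23085626e-04] 27.45
d9 (array([ 0.5974, -0.0194]), 56, np.float64(0.0012)) (array([ 0.5971, -0.0197]), 88, np.float64(0.0014)) (array([ 0.4354, -0.3081]), 190, np.float64(0.0017))
s9 (array([ 0.598 , -0.0213]), 94, np.float64(0.0007)) (array([ 0.5977, -0.0208]), 150, np.float64(0.0008)) (array([ 0.4361, -0.3092]), 420, np.float64(0.0007))
w9 (array([ 0.5971, -0.0198]), 130, np.float64(0.0003)) (array([ 0.5974, -0.0197]), 297, np.float64(0.0004)) (array([ 0.4359, -0.3081]), 1195, np.float64(0.0004))
```

>>> {"name": "move_arm", "arguments": {"deltas": [[[0, 0, 0], [-0.3, -0.4, 0], -1], [[0, 0, 0], [-0.61, -0.8, 0], -1], [[0, 0, 0], [-0.61, -1, 0], -1]]}}

```text
time: 27.82
tool_pos: [0.4351, -0.1516, 0.2225]
tcp_rot: [-0.001, -3.14, -0.0]
wrist_force: [0.5, 0.1, 0.8]
width: 0.998
```

>>> {"name": "move_arm", "arguments": {"deltas": [[[0, 0, 0], [0, -0.4, -0.1], -1], [[0, 0, 0], [0, -0.8, -0.2], -1], [[0, 0, 0], [0, -1, -0.23], -1]]}}

```text
time: 28.2
tool_pos: [0.4362, -0.2519, 0.1988]
tcp_rot: [-0.002, -3.14, -0.002]
wrist_force: [0.0, 0.5, 0.1]
width: 1.001
```

>>> {"name": "move_arm", "arguments": {"deltas": [[[0, 0, 0], [0, -0.3, -0.2], -1], [[0, 0, 0], [0, -0.57, -0.5], -1], [[0, 0, 0], [0, -0.57, -0.8], -1], [[0, 0, 0], [0, -0.57, -0.8], -1], [[0, 0, 0], [0, -0.57, -0.8], -1]]}}

```text
time: 28.82
tool_pos: [0.4369, -0.3074, 0.121]
tcp_rot: [-0.001, 3.141, -0.0]
wrist_force: [0.2, 0.7, 1.3]
width: 1.0
```

>>> {"name": "move_arm", "arguments": {"deltas": [[[0, 0, 0], [0, 0, -0.3], -1], [[0, 0, 0], [0, 0, -0.6], -1], [[0, 0, 0], [0, 0, -0.9], -1], [[0, 0, 0], [0, 0, -1], -1], [[0, 0, 0], [0, 0, -1], -1], [[0, 0, 0], [0, 0, -1], 1], [[0, 0, 0], [0, 0, -1], 1], [[0, 0, 0], [0, 0, -1], 1], [[0, 0, 0], [0, 0, -1], 1], [[0, 0, 0], [0, 0, -1], 1], [[0, 0, 0], [0, 0, -1], 1], [[0, 0, 0], [0, 0, -1], 1], [[0, 0, 0], [0, 0, -1], 1]]}}

```text
time: 30.45
tool_pos: [0.4372, -0.3084, 0.0219]
tcp_rot: [0.0, 3.139, -0.003]
wrist_force: [-0.4, -0.0, 6.5]
width: 0.597
```

>>> {"name": "move_arm", "arguments": {"deltas": [[[0, 0, 0], [0, 0, 0.15], 1], [[0, 0, 0], [0, 0, 0.4], 1], [[0, 0, 0], [0, 0, 0.7], 1], [[0, 0, 0], [0, 0, 1], 1], [[0, 0, 0], [0, 0, 1], 1]]}}

```text
time: 31.08
tool_pos: [0.4378, -0.309, 0.1236]
tcp_rot: [0.0, 3.137, -0.006]
wrist_force: [-0.5, -0.6, -1.5]
width: 0.6
```

>>> {"name": "move_arm", "arguments": {"deltas": [[[0, 0, 0], [0, 0, 0.3], 1], [[0, 0, 0], [0, 0, 0.6], 1], [[0, 0, 0], [0, 0, 1], 1], [[0, 0, 0], [0, 0, 1], 1]]}}

```text
time: 31.58
tool_pos: [0.4375, -0.3087, 0.2229]
tcp_rot: [0.0, 3.137, -0.005]
wrist_force: [0.7, -1.0, -1.5]
width: 0.601
```

>>> {"name": "move_arm", "arguments": {"deltas": [[[0, 0, 0], [0, 0.25, 0], 1], [[0, 0, 0], [0, 0.6, 0], 1], [[0, 0, 0], [0, 1, 0], 1]]}}

```text
time: 31.95
tool_pos: [0.4345, -0.2061, 0.2174]
tcp_rot: [-0.002, -3.138, -0.003]
wrist_force: [0.1, -0.5, -1.9]
width: 0.601
```

>>> {"name": "move_arm", "arguments": {"deltas": [[[0, 0, 0], [0, 0.35, 0], 1], [[0, 0, 0], [0.1, 0.7, 0], 1], [[0, 0, 0], [0.3, 1, 0], 1]]}}

```text
time: 32.33
tool_pos: [0.4642, -0.1059, 0.2175]
tcp_rot: [-0.0, -3.138, -0.002]
wrist_force: [0.3, -0.6, -0.8]
width: 0.606
```

>>> {"name": "move_arm", "arguments": {"deltas": [[[0, 0, 0], [0.3, 0.35, 0], 1], [[0, 0, 0], [0.6, 0.7, 0], 1], [[0, 0, 0], [1, 0.8, 0], 1]]}}

```text
time: 32.7
tool_pos: [0.5649, -0.0252, 0.2173]
tcp_rot: [0.003, -3.137, -0.001]
wrist_force: [1.2, -1.0, -0.4]
width: 0.597
```

>>> {"name": "move_arm", "arguments": {"deltas": [[[0, 0, 0], [0.3, 0, 0], 1], [[0, 0, 0], [0.6, 0, 0], 1], [[0, 0, 0], [0.9, 0, 0], 1], [[0, 0, 0], [1, 0, 0], 1]]}}

```text
time: 33.2
tool_pos: [0.6658, -0.0274, 0.2169]
tcp_rot: [0.0, -3.137, -0.0]
wrist_force: [-0.3, 0.1, -1.6]
width: 0.599
```

>>> {"name": "move_arm", "arguments": {"deltas": [[[0, 0, 0], [0.11, 0, -0.2], 1], [[0, 0, 0], [0.11, 0, -0.5], 1], [[0, 0, 0], [0.11, 0, -0.8], 1], [[0, 0, 0], [0.11, 0, -0.9], 1], [[0, 0, 0], [0.11, 0, -0.9], 1], [[0, 0, 0], [0.11, 0, -0.9], 1]]}}

```text
time: 33.95
tool_pos: [0.6778, -0.0276, 0.1317]
tcp_rot: [0.0, 3.139, -0.0]
wrist_force: [-0.2, 0.8, -0.8]
width: 0.598
```

Run:
```python
from chk import *
snap('side','d10');snap('scene','s10');s=status.read_state(); print(s['tool_pos'],s['tcp_rot'],s['time'])
for f in('d10','s10'):
    z=load(f);c=cloud(z);X,Y,Z=c.transpose(2,0,1)
    print(f,circ(c,z['d']>0,.677,-.0275,.113,.13,.026,.04));q=Z[(np.hypot(X-.677,Y+.0275)<.04)&(Z>.03)&(Z<.2)];print(np.percentile(q,[0,2,5,50]))
    print(circ(c,z['d']>0,.597,-.021,.01,.05,.024,.035))
```

```text
[ 0.6781501  -0.02759944  0.13216012] [ 4.96282860e-05  3.13852889e+00 -3.89742752e-04] 34.05
d10 (array([ 0.6766, -0.027 ]), 96, np.float64(0.0013))
[0.10732915 0.11086498 0.11318341 0.14759709]
(array([ 0.5973, -0.0191]), 151, np.float64(0.0014))
s10 (array([ 0.677 , -0.0277]), 150, np.float64(0.0008))
[0.10954552 0.11283426 0.11558982 0.16117226]
(array([ 0.598 , -0.0213]), 269, np.float64(0.0008))
```

>>> {"name": "move_arm", "arguments": {"deltas": [[[0, 0, 0], [0, 0, -0.2], 1], [[0, 0, 0], [0, 0, -0.45], 1], [[0, 0, 0], [0, 0, -0.7], 1], [[0, 0, 0], [0, 0, -0.85], 1], [[0, 0, 0], [0, 0, -0.95], 1], [[0, 0, 0], [0, 0, -1], 1], [[0, 0, 0], [0, 0, -1], 1]]}}

```text
time: 34.92
tool_pos: [0.6773, -0.0275, 0.0305]
tcp_rot: [0.0, 3.141, -0.0]
wrist_force: [0.0, -0.2, -1.9]
width: 0.601
```

>>> {"name": "move_arm", "arguments": {"deltas": [[[0, 0, 0], [0, 0, -0.04], 1], [[0, 0, 0], [0, 0, -0.07], 1], [[0, 0, 0], [0, 0, -0.07], 1], [[0, 0, 0], [0, 0, -0.07], -0.2], [[0, 0, 0], [0, 0, -0.07], -0.5], [[0, 0, 0], [0, 0, -0.07], -0.7], [[0, 0, 0], [0, 0, -0.07], -0.7], [[0, 0, 0], [0, 0, 0.3], -0.8], [[0, 0, 0], [0, 0, 0.7], -0.8], [[0, 0, 0], [0, 0, 1], -0.8]]}}

```text
time: 36.17
tool_pos: [0.6776, -0.0276, 0.1321]
tcp_rot: [0.0, 3.14, -0.0]
wrist_force: [0.7, -0.3, -0.5]
width: 0.891
```

>>> {"name": "move_arm", "arguments": {"deltas": [[[0, 0, 0], [-0.2, 0, 0.5], -1], [[0, 0, 0], [-0.6, 0, 1], -1], [[0, 0, 0], [-1, 0, 1], -1], [[0, 0, 0], [-1, 0, 1], -1]]}}

```text
time: 36.67
tool_pos: [0.5748, -0.0274, 0.231]
tcp_rot: [0.0, 3.141, -0.0]
wrist_force: [-0.5, 0.1, -0.0]
width: 1.004
```

>>> {"name": "move_arm", "arguments": {"deltas": [[[0, 0, 0], [-0.4, 0, 0.2], -1], [[0, 0, 0], [-0.8, 0, 0.4], -1], [[0, 0, 0], [-1, 0, 0.5], -1], [[0, 0, 0], [-1, 0, 0.5], -1], [[0, 0, 0], [-1, 0, 0.5], -1], [[0, 0, 0], [-1, 0, 0.5], -1]]}}

```text
time: 37.42
tool_pos: [0.4775, -0.0275, 0.2793]
tcp_rot: [0.0, -3.14, -0.0]
wrist_force: [0.1, 0.1, 0.2]
width: 1.003
```

Run:
```python
from chk import *
snap('side','d11');snap('scene','s11');s=status.read_state(); print(s['tool_pos'],s['wrist_force'],s['time'])
for f in('d11','s11'):
    z=load(f);c=cloud(z)
    for n,x,y,a,b,r in(('jar',.677,-.0275,.01,.055,.026),('bottle',.5975,-.0205,.01,.05,.024),('beaker',.61,.1385,.08,.15,.027)): print(f,n,circ(c,z['d']>0,x,y,a,b,r,.04))
cv2.imwrite('pics/m11.png',np.hstack([cv2.resize(load('d11')['im'][80:280,200:400,::-1],(400,400)),cv2.resize(load('s11')['im'][150:350,220:420,::-1],(400,400))]))
```

```text
[ 0.47735177 -0.02747261  0.27942594] [ 0.37293209 -0.30723065 -0.39188448] 37.525
d11 jar (array([ 0.6763, -0.027 ]), 118, np.float64(0.0013))
d11 bottle (array([ 0.5971, -0.0191]), 153, np.float64(0.0013))
d11 beaker (array([0.6095, 0.1402]), 640, np.float64(0.0016))
s11 jar (array([ 0.6768, -0.0276]), 345, np.float64(0.0007))
s11 bottle (array([ 0.5981, -0.0212]), 273, np.float64(0.0008))
s11 beaker (array([0.6103, 0.1379]), 675, np.float64(0.0013))
```

View pics/m11.png

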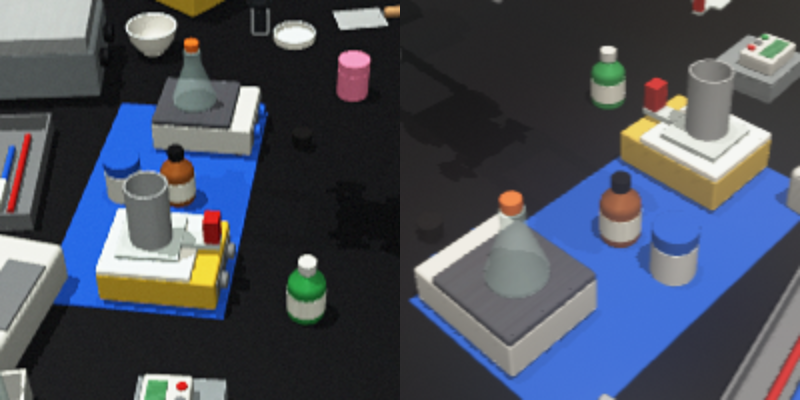

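The final views show the beaker on the plate on the yellow stirrer, with the bottle midway, the jar 79 mm behind it, the flask in its place and the arm clear. I'm handing the job in.

```bash
python3 -c "
from workcell import order; print(order.finish_job())"
```

```text
the job is handed in; nothing more can be done
None
```

The job is done and handed in at about 37.5 s of the 99 s allowed; the interface gave no verdict. I slid the plate out of its holder and laid it on the yellow stirrer. After that I placed the beaker, the amber bottle and the white jar in that order, letting go of each one.

Last checks, from the side and scene cameras:
- **Plate:** it lies flat with its handle to the front, about 4 mm off the stirrer's centre (14 mm allowed). I measured this before placing the beaker and only looked at the plate in the pictures after that.
- **Beaker:** it stands upright, about 2 mm from the plate's centre.
- **Bottle:** it stands upright, within about 2 mm of the midpoint between the stirrers.
- **Jar:** it stands straight behind the bottle, centres about 79 mm apart, which leaves a gap of about 3 cm.
- **Flask and arm:** the flask looks undisturbed in the last pictures, and the arm stood clear of everything.

- **Disagreements:** the two fixed cameras differed by up to about 7 mm on the stirrers' positions, so I averaged them. A wrist-camera check of the bottle's spot agreed with that midpoint to within about 1 mm. That check read the gap between the tops as 183 mm instead of the expected 202 mm, so I trusted it only for the midpoint.

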